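# Uncap a brass valve cartridge for goods-in inspection

### The arm

A 6-joint arm with a two-finger parallel gripper is mounted at the origin on the work surface. World frame = base frame: x ahead of the robot, y to its left, z up, the work surface at z = 0. Lengths are in m, angles in degrees, forces in N, time in s.
With the tool pointing down it reaches from about 0.4 to 0.825 m from the base axis. Payload 7 kg.
Tool frame: the origin (TCP) lies midway between the tips of the shut fingers; the grasp point (between the pads) lies r.hold_point_z behind it (r.hold_point_z is the distance from the TCP to the grasp point, in m); z points along the fingers, x is the direction in which the jaws open and shut, and the axes are right-handed (so a half turn about z gives the same grasp; the last joint's range is limited). The gripper opens to 88 mm and grips with 3 to 60 N. Pads are 19 mm wide; open, the fingers measure 130 mm over their backs; the gripper's body (78 mm by 193 mm) begins 47 mm behind the grasp point.
Start: joints at [-57.004, 20.546, 0.682, 0, -70.136, -16.507], TCP at [0.192, -0.647, 0.227] pointing down, gripper open.
Joint ranges: [-176.03, 176.03], [-82.01, 121.73], [-58.28, 71.71], [-173.87, 95.51], [-174.79, -0.11], [-173.66, 173.66]. Speed limits (degrees/s): [136.94, 136.94, 172.46, 180, 180, 180].

### API

Orientations are given as [roll, pitch, yaw] about the fixed x, y, z axes, in that order (R = Rz(yaw) Ry(pitch) Rx(roll)).
In Python, from plant import get_state, viewer, close_job, r gives the robot as it stands.
- The arm moves only by the tool apply_moves, never from a script. Its argument "plan" is a list of rows, each a list of 3 entries, a list of its own where there are three numbers: the closure in counts, from 0 (fully open) to 255 (shut), then the shift along the tool's x, y, z in units of 50 mm (1.0 is 50 mm), then the turn about the tool's z in units of 6 degrees (1.0 is 6 degrees). A call has 1 to 12 rows; each row shifts and turns the commanded pose from where the row before left it, along the tool's axes as they then stand; what a row does not reach is not made up. A row lasts 1/8 s, in which the tool goes at most 62.5 mm and 10.7 degrees, less where a joint would pass 70% of its speed; a pose out of reach is approached as far as the arm can. A call is refused whole if a number of a shift passes 1 or a number of a turn 1, either way. A call with a gripper value outside its range is refused whole. The fingers move at their own pace and stop on an object; "squeeze" is the grip in N (left out, the last holds). Time passes only in rows, so rows that do not move let the fingers close. It gives the time, the measured TCP pose, the force and the opening at its end, in the units of the state.
- get_state(): the state, without advancing time (a new reading comes with each control period).
- viewer.capture(name): name is "scene" or "top" or "wrist"; returns a dict with "frame" (400x640x3 uint8, blue, green, red), "K" (3x3 intrinsics, pixels), "R" (3x3) and "t" (3): a world point X has camera coordinates R X + t; the wrist camera has in their place "mount" (4x4, takes a point from camera to tool coordinates, whose origin is the TCP and whose axes are the tool frame's). Camera axes: x right, y down, z forward; pixel columns grow to the right and rows downward; lengths in m; the calibration is good to about 2 mm. A picture is of the moment at which its call begins: read the wrist's pose just before it. There is no depth.
- close_job(): hands the job in, once; it reports no verdict.
The state is a dict: "time_s": time; "joints": joint angles; "qd": joint speeds; "joint_torque": joint torques, N m; "tcp_pos": TCP position; "eef_rot": TCP orientation; "contact_force": force on the tool from outside, world axes, zero at the start; "moment": the same for the moment, N m; "gripper_width": finger opening in m.
Only numpy, scipy, OpenCV 4.12 (cv2) and the standard library are available. Lean on these libraries where they do the work, as an engineer would, in place of code of your own. Each camera call takes 0.05 s, during which the arm holds its last target.

### The job

Get the brass cartridge that wears the grey protective cap ready for inspection: lift it, still capped, out of the white foam tray and lay it in the bench cradle with its flange dropped into the slot between the two close-set saddles and its capped end pointing out of that end of the cradle, and let go of it. Then take the cap and pull it straight off the nose, leave the cartridge lying in the cradle, and put the cap inside the shallow blue bin. Leave the plain brass bush in the tray and the other things on the bench where they are.

Things in the scene. Friction and masses are not known exactly. Their poses are not given: they have to be found in the camera images.
- cartridge: Loose brass round bar lying level, axis 60 mm above the bench in tray and cradle, 0.35-0.65 kg. Its x is its axis, towards the capped nose (it may be rolled about x); origin on the axis. Along x (mm): body dia 30 from -75 to 48 (grip across near -20), flange dia 48 from 20 to 26, nose dia 25 from 48 to 80 with a snap bead dia 30 at 64-69.
- flange (a point): Centre of the cartridge's flange, on its axis, 23 mm ahead of its origin.
- nose (a point): Centre of the cartridge's nose end face, on its axis, 80 mm ahead of its origin (inside the cap at the start).
- cap: Loose grey ribbed plastic cup, outer dia 40, length 58 mm, 70 g. Origin mid-length on its axis, x to its closed end. At the start snapped on the nose, coaxial, origin 79 mm ahead of the cartridge's; held by a sprung detent: about 8 to 15 N of axial pull unsnaps it after 5 mm, clear of the nose after 31 mm. Grip across at its origin or nearer its closed end.
- tray: White foam tray, fixed, 200 x 250 x 20 mm (x, y, z), origin on the bench. Two pairs of V saddles along its x, at y = -75 and +75 mm, hold the cartridge and the bush (which is where varies), their origins at x = 0 and their x along the tray's. Saddles at x = -69 to -57 and 29 to 39 mm, tops 60 mm above the bench; fingers reach down freely between them.
- bush: Loose plain brass bush of diameter 30 mm and length 115 mm lying in the other pair of saddles of the tray, with no flange and no cap; to be left alone. Origin on its axis.
- cradle: Fixed inspection cradle: dark base 150 x 90 x 14 mm, three aluminium V saddles 65 mm wide, tops 60 mm above the bench, at x = -69 to -57, 6 to 14 and 31 to 38 mm. Origin on the bench, x along the trough to the end where the cap sticks out. A cartridge lying rightly has its origin 60 mm above this one and the same x. Flange slot: the gap from 14 to 31; fingers fit from -57 to 6.
- slot (a point): Middle of the cradle's flange slot, on the axis of a cartridge lying rightly, 22.5 mm ahead of the cradle's origin and 60 mm above the bench; axes as the cradle's. The flange's centre belongs here, with 5 mm of play either way.
- bin: Shallow open blue plastic bin, fixed, 170 x 170 mm outside, 35 mm high, walls and floor 5 mm thick, origin on the bench below its middle.
- fitting: Loose brass hex fitting standing on the bench, 44 mm wide, 57 mm high; bystander.
- carton: Loose cardboard carton 90 x 140 x 60 mm; bystander.
- tape: Loose roll of clear tape, diameter 100 mm, 48 mm high; bystander.
Not all that is in view belongs to the job. Leave any black or pink look-alike of the cartridge alone.

How it is judged:
By the outcome, as a careful person would: the job done as asked, in the order asked, and still so for the second after the job is handed in, with the robot touching nothing.
It also fails if it takes over 48 s, if anything falls off the work surface, if the arm or the gripper's body presses on something with over 40 N, if the wrist force passes 120 N, or if a joint passes its speed limit or range.

## Working session

There is one attempt and no reset: what is moved stays moved. The work goes in short steps, Python scripts to look and compute and a tool call to move; the robot and the scene stay as the last step left them, time stands still between calls to the robot, and variables do not carry over. Pictures are saved under pics/ and viewed, and the job is handed in when it is done.

Besides the shell and the picture viewer there is one more tool, called after "Call:" as name(argument=value, ...), one argument or row to a line, values as JSON. apply_moves: Moves the arm, as the interface text tells. Its arguments: {"type":"object","properties":{"plan":{"type":"array","items":{"type":"array"}},"squeeze":{"type":"number"}},"required":["plan"]}

```bash
ls; mkdir -p pics
python3 - <<'E'
from plant import get_state, viewer, r
import cv2,pickle
print(get_state(), r.hold_point_z)
for n in ["scene","top","wrist"]:
    c=viewer.capture(n); cv2.imwrite(f"pics/{n}0.png",c["frame"]); pickle.dump(c,open(f"{n}0.pkl","wb"))
    print(n,{k:v for k,v in c.items() if k!="frame"})
E
```

```text
pics
{'time_s': 0.0, 'joints': array([-5.70048986e+01,  2.05916239e+01,  6.33935469e-01, -1.87642993e-02,
       -7.01359534e+01, -1.65072692e+01]), 'qd': array([ 0.05522449, -0.05212908, -0.006703  , -0.00982197, -0.0505322 ,
        0.08747774]), 'joint_torque': array([-3.29181212e-04, -5.82721174e+01,  2.93075484e+01,  6.99774876e+00,
        7.04835678e-03, -1.70997755e-04]), 'tcp_pos': array([ 0.19140603, -0.64678699,  0.22562605]), 'eef_rot': array([-1.79990303e+02, -9.47946173e-02,  1.06481434e+02]), 'contact_force': array([-0.95451503, -0.18622827, -0.19507372]), 'moment': array([-0.00111618, -0.01910607, -0.02201182]), 'gripper_width': 0.08764543630997093} 0.0188
scene {'K': array([[404.50330866,   0.        , 321.61453386],
       [  0.        , 404.50330866, 194.89908456],
       [  0.        ,   0.        ,   1.        ]]), 'R': array([[-0.12998627,  0.99151026, -0.0033113 ],
       [ 0.68577782,  0.08749196, -0.722533  ],
       [-0.71610917, -0.09619018, -0.6913285 ]]), 't': array([ 0.0353049 , -0.32063796,  1.41475155])}
top {'K': array([[361.59621888,   0.        , 31
[... 171 characters left out ...]
2001e-04],
       [-9.76461401e-01,  5.84521768e-02, -2.07620989e-01],
       [ 2.07271207e-01, -1.20516707e-02, -9.78209284e-01]]), 't': array([0.06820656, 0.55222782, 0.83325612])}
wrist {'K': array([[288.00702249,   0.        , 318.38563268],
       [  0.        , 288.00702249, 200.42811899],
       [  0.        ,   0.        ,   1.        ]]), 'mount': array([[ 9.99999637e-01,  6.39125887e-04, -5.63468082e-04,
        -1.22570016e-04],
       [-4.72832608e-04,  9.66405943e-01,  2.57020095e-01,
        -6.91216499e-02],
       [ 7.08807099e-04, -2.57019736e-01,  9.66405895e-01,
        -1.57590311e-01],
       [ 0.00000000e+00,  0.00000000e+00,  0.00000000e+00,
         1.00000000e+00]])}
```

View pics/scene0.png

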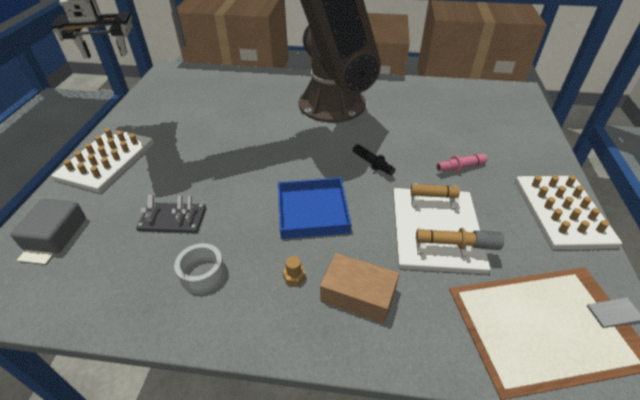

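View pics/top0.png

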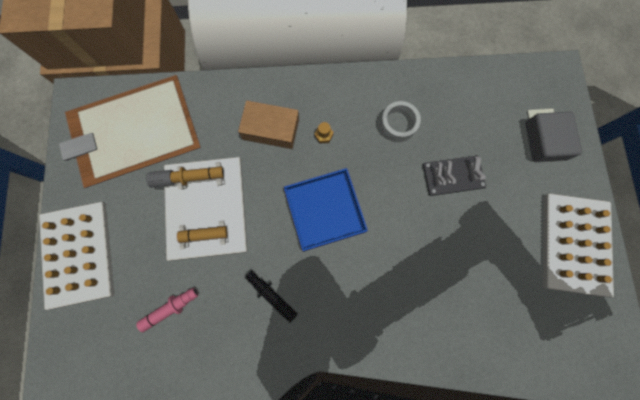

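View pics/wrist0.png

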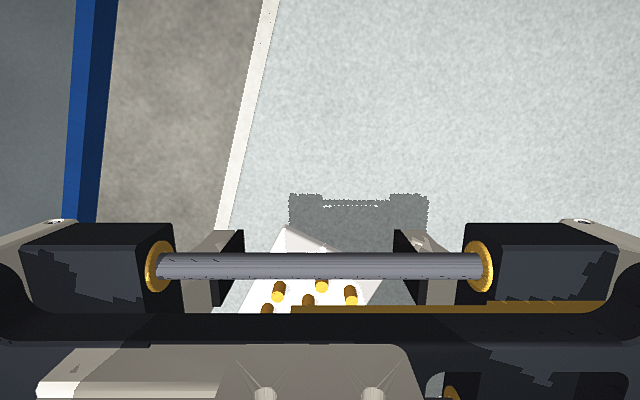

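The scene picture shows four possible cartridges:
- The grey-capped brass one is at scene (460,238) / top (187,175).
- The plain bush is at scene (435,190) / top (203,235).
- The black look-alike is at scene (374,160).
- The pink look-alike is at scene (462,163).

I choose the first. The cradle is at scene (170,215) / top (455,175), and I'll crop in to check both.

Run:
```python
import cv2,numpy as np
t=cv2.imread("pics/top0.png"); s=cv2.imread("pics/scene0.png")
def crop(im,x,y,w,h,k): return cv2.resize(im[y:y+h,x:x+w],None,fx=k,fy=k,interpolation=cv2.INTER_CUBIC)
cv2.imwrite("pics/c1.png",crop(t,140,150,110,70,7))
cv2.imwrite("pics/c2.png",crop(t,410,140,90,70,8))
cv2.imwrite("pics/c3.png",crop(s,385,170,130,105,6))
cv2.imwrite("pics/c4.png",crop(s,125,185,90,60,8))
```

```text
(no output)
```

View pics/c1.png

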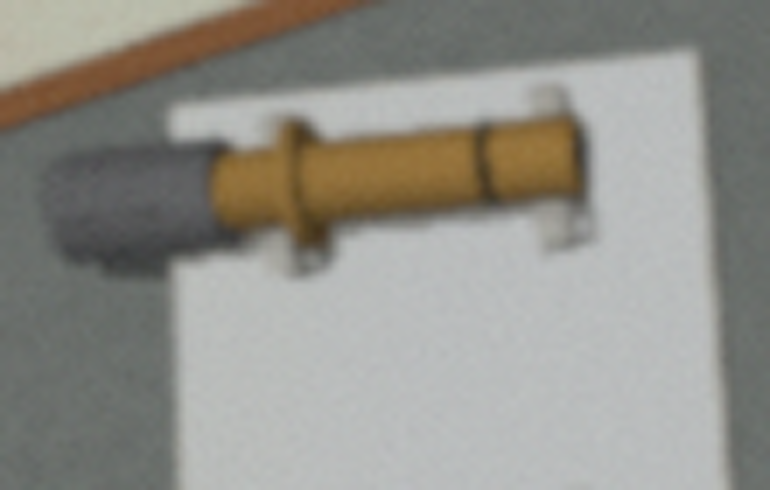

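View pics/c2.png

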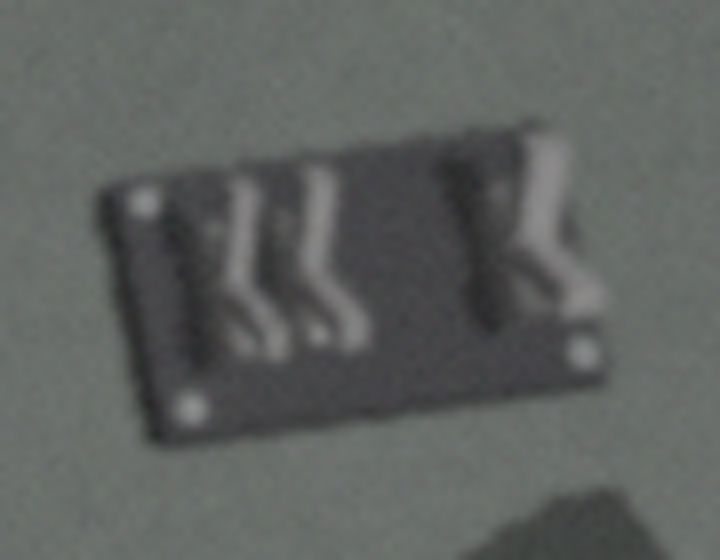

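View pics/c3.png

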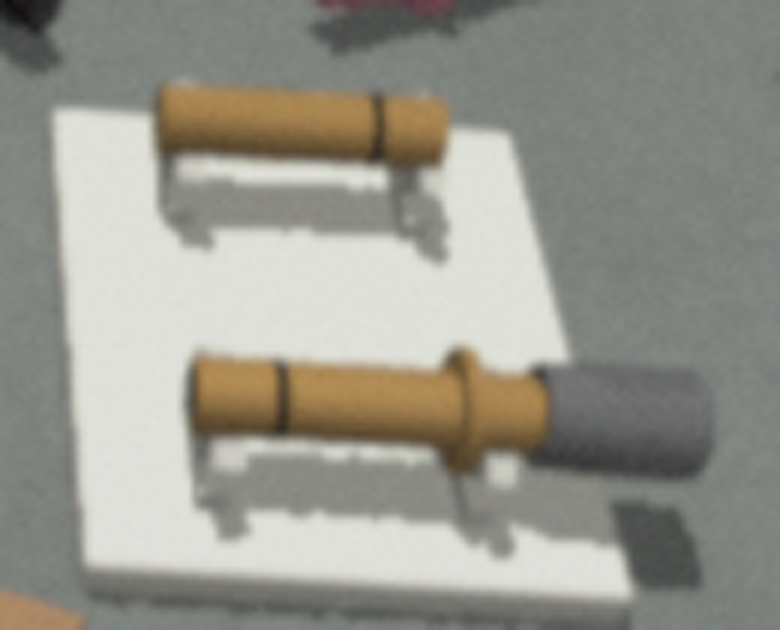

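View pics/c4.png

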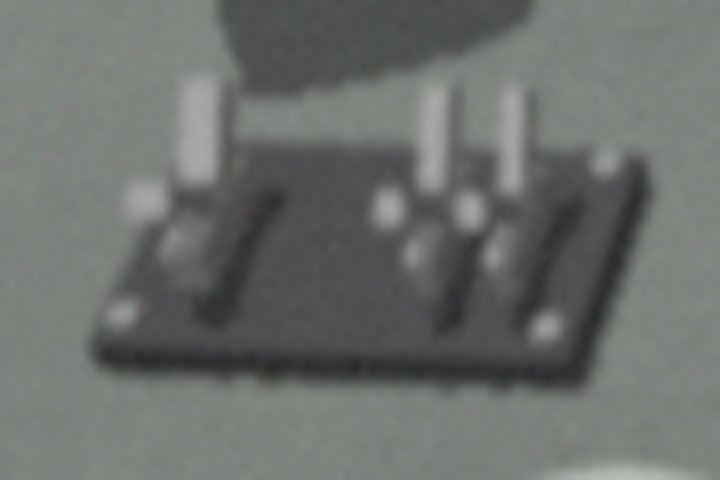

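```bash
cat > h.py <<'E'
import cv2,numpy as np,pickle
from scipy.optimize import minimize,least_squares
def load(n): return pickle.load(open(n+".pkl","rb"))
def proj(c,X):
    p=np.asarray(X)@c["R"].T+c["t"]; q=p@c["K"].T; return q[:,:2]/q[:,2:]
def T(p,X):  # p=x,y,z,yawdeg
    a=np.radians(p[3]);X=np.asarray(X,float)
    return np.c_[X[:,0]*np.cos(a)-X[:,1]*np.sin(a)+p[0],X[:,0]*np.sin(a)+X[:,1]*np.cos(a)+p[1],X[:,2]+p[2]]
def cyl(x0,x1,d):
    t=np.linspace(0,2*np.pi,48,endpoint=False)
    return np.array([[x,d/2*np.cos(a),d/2*np.sin(a)] for x in(x0,x1) for a in t])/1000
BODY=[cyl(-75,50,30),cyl(20,26,48)]; CAP=[cyl(50,108,40)]; BUSH=[cyl(-57.5,57.5,30)]
def mask(c,p,parts,s=8):
    m=np.zeros((400,640),np.uint8)
    for P in parts:
        h=cv2.convexHull(proj(c,T(p,P)).astype(np.float32))
        cv2.fillPoly(m,[np.round(h*16).astype(np.int32)],255,cv2.LINE_AA,4)
    return m
E
python3 - <<'E'
from h import *
cs={n:load(n+"0") for n in("top","scene")}
roi={"top":(140,150,110,60),"scene":(385,210,130,60)}
obs={}
for n,c in cs.items():
    hsv=cv2.cvtColor(c["frame"],cv2.COLOR_BGR2HSV)
    x,y,w,h=roi[n]
    m=((hsv[...,0]>10)&(hsv[...,0]<30)&(hsv[...,1]>90)).astype(np.uint8)*255
    k=np.zeros_like(m);k[y:y+h,x:x+w]=m[y:y+h,x:x+w]
    if n=="top": k[:170,:165]=0
    l,cc,st,_=cv2.connectedComponentsWithStats(k)
    # keep biggest
    b=1+np.argmax(st[1:,4]); k=(cc==b).astype(np.uint8)*255
    k=cv2.morphologyEx(k,cv2.MORPH_CLOSE,np.ones((5,5)))
    obs[n]=cv2.GaussianBlur(k,(0,0),1.0).astype(float); print(n,st[b])
def cost(p):
    e=0
    for n,c in cs.items():
        m=mask(c,p,BODY); capm=mask(c,p,CAP); m[capm>127]=0
        e+=((cv2.GaussianBlur(m,(0,0),1.0).astype(float)-obs[n])**2).sum()
    return e/255**2
# init: top pixel to z=.06
def ray(c,u,z):
    d=c["R"].T@np.linalg.solve(c["K"],[u[0],u[1],1]);o=-c["R"].T@c["t"];return o+d*(z-o[2])/d[2]
a=ray(cs["top"],(222,172.5),.06);b=ray(cs["top"],(182,175.5),.06);print(a,b)
d=b-a;yaw=np.degrees(np.arctan2(d[1],d[0]));p0=a+d/np.linalg.norm(d)*.075
best=None
for z in(.05,.06,.07):
    q=np.r_[p0[:2],z,yaw]
    s=minimize(cost,q,method="Nelder-Mead",options=dict(initial_simplex=[q]+[q+np.eye(4)[i]*[.008,.008,.008,3][i] for i in range(4)],maxiter=300))
    print(s.x,s.fun)
    if best is None or s.fun<best.fun:best=s
for n,c in cs.items():
    im=cv2.resize(c["frame"],None,fx=6,fy=6,interpolation=cv2.INTER_CUBIC)
    for P in BODY+CAP:
        h=cv2.convexHull(proj(c,T(best.x,P)).astype(np.float32)); cv2.polylines(im,[np.int32((h+.5)*6-.5)],True,(0,255,0),1)
    x,y,w,h=roi[n];cv2.imwrite(f"pics/fit_{n}.png",im[y*6:(y+h)*6,x*6:(x+w)*6])
# cradle
top=np.array([[103,190],[155,440],[605,380],[243,182],[275,350],[320,170],[350,340],[548,137],[585,300]])
tm=np.array([[75,45,14],[75,-45,14],[-75,-45,14],[34.5,32,60],[34.5,-32,60],[10,32,60],[10,-32,60],[-63,32,60],[-63,-32,60]])
# left side in top = +x cradle -> +y world ; top of image=+x world = cradle -y
tm[:,1]*=-1
sc=np.array([[645,155],[585,365],[95,345],[205,75],[440,85],[517,88],[145,195],[390,208],[468,208]])
sm=np.array([[75,45,14],[75,-45,14],[-75,-45,14],[-63,32,60],[10,32,60],[34.5,32,60],[-63,-32,60],[10,-32,60],[34.5,-32,60]])
t=(top+.5)/8-.5+[410,140]; s=(sc+.5)/8-.5+[125,185]
def res(p): return np.r_[(proj(cs["top"],T(p,tm/1000))-t).ravel(),(proj(cs["scene"],T(p,sm/1000))-s).ravel()]
g=ray(cs["top"],(455,175),.0)
S=least_squares(res,np.r_[g[:2],0,95],loss="soft_l1");print(S.x);print(res(S.x).reshape(-1,2).round(1).tolist())
E
```

```text
top [170 167  53  18 579]
scene [417 229  59  19 709]
[0.62396285 0.26065416 0.06      ] [0.62217352 0.36000718 0.06      ]
[6.23338468e-01 3.39975327e-01 5.87026699e-02 9.08730873e+01] 178.96335255670897
[6.22620883e-01 3.40304700e-01 5.78166528e-02 9.07931906e+01] 180.21002691272588
[6.21161367e-01 3.39655723e-01 5.93322573e-02 9.44581572e+01] 171.42499038831218
[ 5.95560891e-01 -3.24704475e-01 -3.70461350e-03  9.49641432e+01]
[[-4.2, -0.5], [-3.6, 1.2], [-3.5, 0.5], [0.3, -2.2], [1.9, 1.3], [0.2, -2.0], [2.2, 1.1], [-0.1, -1.9], [1.4, 2.0], [5.0, -0.1], [3.4, -0.1], [3.6, 0.5], [0.2, -1.1], [-0.2, -1.5], [-0.1, -1.6], [-1.7, 2.4], [-2.0, 1.7], [-1.5, 2.0]]
```

Run:
```python
from h import *
a=cv2.imread("pics/fit_top.png");b=cv2.imread("pics/fit_scene.png")
w=max(a.shape[1],b.shape[1]);f=lambda i:cv2.copyMakeBorder(i,0,0,0,w-i.shape[1],cv2.BORDER_CONSTANT)
cv2.imwrite("pics/fitboth.png",cv2.resize(np.vstack([f(a),f(b)]),None,fx=.8,fy=.8))
```

```text
(no output)
```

View pics/fitboth.png

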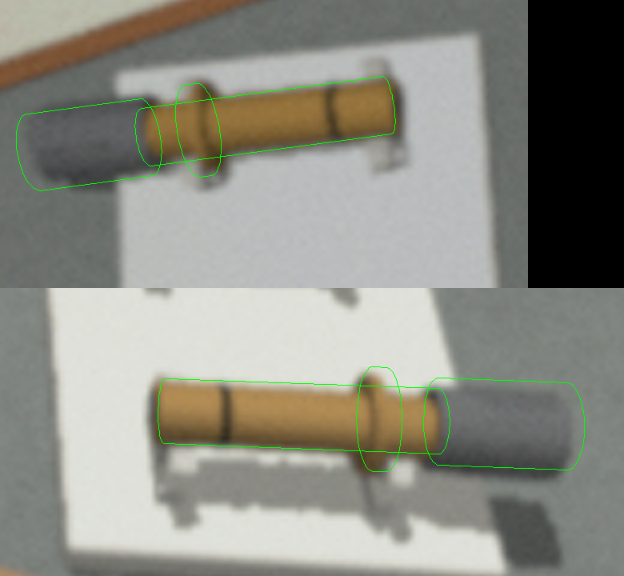

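```bash
cat >> h.py <<'E'
def ray(c,u,z):
    d=c["R"].T@np.linalg.solve(c["K"],[u[0],u[1],1]);o=-c["R"].T@c["t"];return o+d*(z-o[2])/d[2]
E
python3 - <<'E'
from h import *
cs={n:load(n+"0") for n in("top","scene")}
t=lambda x,y:np.array([(x+.5)/7-.5+140,(y+.5)/7-.5+150])
s=lambda x,y:np.array([(x+.5)/6-.5+385,(y+.5)/6-.5+170])
def hull(c,p,P): return proj(c,T(p,P))
ALL=np.vstack(BODY+CAP)
def dist_to_axis(c,p,u):
    a,b=proj(c,T(p,[[-.075,0,0],[.108,0,0]]));d=(b-a)/np.linalg.norm(b-a);return d[0]*(u[1]-a[1])-d[1]*(u[0]-a[0])
def res(p):
    r=[]
    c=cs["top"];h=hull(c,p,ALL)
    r+=[h[:,0].min()-t(42,0)[0],h[:,0].max()-t(585,0)[0]]
    f=hull(c,p,BODY[1]); r+=[f[:,1].min()-t(0,120)[1],f[:,1].max()-t(0,250)[1],f[:,0].mean()-t(304,0)[0]]
    r+=[dist_to_axis(c,p,t(578,157)),dist_to_axis(c,p,t(225,191)),dist_to_axis(c,p,t(68,205))]
    c=cs["scene"];h=hull(c,p,ALL)
    r+=[h[:,0].max()-s(713,0)[0],h[:,0].min()-s(190,0)[0]]
    f=hull(c,p,BODY[1]); r+=[f[:,1].min()-s(0,346)[1],f[:,1].max()-s(0,472)[1],f[:,0].mean()-s(462,0)[0]]
    r+=[dist_to_axis(c,p,s(200,394)),dist_to_axis(c,p,s(400,400)),dist_to_axis(c,p,s(690,421))]
    return np.array(r)
S=least_squares(res,[.622,.336,.06,92],x_scale=[.01,.01,.01,1]);print("cart",S.x.round(4));print(res(S.x).round(1))
# cradle w/ base offset and half-widths
top=np.array([[103,190],[155,440],[605,380],[243,182],[275,350],[320,170],[350,340],[548,137],[585,300]])
tm=np.array([[75,-45,14],[75,45,14],[-75,45,14],[34.5,-32,60],[34.5,32,60],[10,-32,60],[10,32,60],[-63,-32,60],[-63,32,60]],float)
sc=np.array([[645,155],[585,365],[95,345],[205,75],[440,85],[517,88],[145,195],[390,208],[468,208]])
sm=np.array([[75,45,14],[75,-45,14],[-75,-45,14],[-63,32,60],[10,32,60],[34.5,32,60],[-63,-32,60],[10,-32,60],[34.5,-32,60]],float)
tp=(top+.5)/8-.5+[410,140]; sp=(sc+.5)/8-.5+[125,185]
def m(a,off,w):
    a=a.copy(); a[:3,0]+=off; a[3:,1]*=w; return a/1000
def rc(p): return np.r_[(proj(cs["top"],T(p[:4],m(tm,p[4],p[5])))-tp).ravel(),(proj(cs["scene"],T(p[:4],m(sm,p[4],p[5])))-sp).ravel()]
C=least_squares(rc,[.6,-.33,0,95,-10,.9],x_scale=[.01,.01,.01,1,5,.1]);print("cradle",C.x.round(4));print(rc(C.x).reshape(-1,2).round(1).tolist())
E
```

```text
cart [6.22400e-01 3.35000e-01 5.87000e-02 9.25586e+01]
[-0.5  0.7 -0.5  0.3 -0.1 -0.   0.2  0.4  1.  -0.8 -0.6  0.3 -0.1  0.4
 -0.7 -0.2]
cradle [ 5.94900e-01 -3.22500e-01 -3.70000e-03  9.48949e+01 -1.22914e+01
  8.33200e-01]
[[-0.4, -0.9], [0.2, 0.8], [0.3, 0.1], [-0.1, 0.1], [0.5, -0.5], [-0.2, 0.3], [0.8, -0.6], [-0.4, 0.4], [0.1, 0.2], [1.2, -0.4], [-0.6, -0.3], [-0.4, 0.2], [0.4, 0.2], [0.1, -0.2], [0.3, -0.3], [0.1, 0.7], [-0.3, -0.0], [0.1, 0.3]]
```

The cartridge fits at (0.622, 0.335), axis about 59 mm, yaw 92.6. The cradle fits at (0.595, -0.3225), yaw 94.9. Residuals are about 1 px. I'll turn the tool first.

Call:
apply_moves(
  plan=[
    [0,[0,0,-0.2],-1],
    [0,[0,0,-0.2],-1],
    [0,[0,0,0],-1],
    [0,[0,0,0],-1],
    [0,[0,0,0],-1],
    [0,[0,0,0],-1],
    [0,[0,0,0],-1],
    [0,[0,0,0],-1],
    [0,[0,0,0],-1],
    [0,[0,0,0],-1],
    [0,[0,0,0],-1],
    [0,[0,0,0],-1],
  ],
  squeeze=40,
)

```text
time_s: 1.65
tcp_pos: [0.1915, -0.647, 0.2462]
eef_rot: [180.0, -0.0, 178.7]
contact_force: [0.3, 0.1, -0.9]
gripper_width: 0.0875
```

```bash
cat >> h.py <<'E'
from scipy.spatial.transform import Rotation as Ro
def togo(st,target,yaw=None):
    R=Ro.from_euler("xyz",st["eef_rot"],degrees=True).as_matrix()
    d=R.T@(np.asarray(target)-st["tcp_pos"])
    print("t",round(st["time_s"],2),"tcp",st["tcp_pos"].round(4),"rot",st["eef_rot"].round(2),"F",st["contact_force"].round(1),"w",round(st["gripper_width"],4))
    print("units tool:",(d/.05).round(3),"turn", None if yaw is None else round(-((yaw-st["eef_rot"][2]+180)%360-180)/6,3))
E
python3 - <<'E'
from h import *; from plant import get_state
s=get_state();togo(s,[.6,-.15,.20],182.6);print(s["joints"].round(1));togo(s,[.6233,.285,.16],182.6)
E
```

```text
t 1.65 tcp [ 0.1915 -0.647   0.2462] rot [ 1.7996e+02 -2.0000e-02  1.7868e+02] F [ 0.3  0.1 -0.9] w 0.0875
units tool: [-7.94  10.125  0.928] turn -0.653
[-57.   20.    2.4  -0.  -72.5  55.7]
t 1.65 tcp [ 0.1915 -0.647   0.2462] rot [ 1.7996e+02 -2.0000e-02  1.7868e+02] F [ 0.3  0.1 -0.9] w 0.0875
units tool: [-8.206 18.833  1.733] turn -0.653
```

Call:
apply_moves(
  plan=[
    [0,[-0.6,0.8,0],-0.65],
    [0,[-0.7,0.8,0],0],
    [0,[-0.7,0.8,0],0],
    [0,[-0.7,0.8,0],0],
    [0,[-0.7,0.8,0],0],
    [0,[-0.7,0.8,0],0],
    [0,[-0.7,0.8,0],0],
    [0,[-0.7,0.8,0],0],
    [0,[-0.7,0.8,0],0],
    [0,[-0.7,0.8,0],0],
    [0,[-0.7,0.8,0],0],
    [0,[-0.3,0.8,0],0],
  ],
)

```text
time_s: 3.15
tcp_pos: [0.5701, -0.1514, 0.2459]
eef_rot: [180.0, -0.0, -177.6]
contact_force: [-0.7, 0.2, 0.2]
gripper_width: 0.0873
```

Run:
```python
from h import *; from plant import get_state
s=get_state();print(s["joints"].round(1));togo(s,[.6233,.260,.18],182.6)
```

```text
[  4.1  11.9  -8.7  -0.  -69.4  -1.7]
t 3.15 tcp [ 0.5701 -0.1514  0.2459] rot [ 1.8000e+02 -5.0000e-02 -1.7758e+02] F [-0.7  0.2  0.2] w 0.0873
units tool: [-1.411  8.177  1.316] turn -0.031
```

Call:
apply_moves(
  plan=[
    [0,[-0.14,0.8,0.13],0],
    [0,[-0.14,0.8,0.13],0],
    [0,[-0.14,0.8,0.13],0],
    [0,[-0.14,0.8,0.13],0],
    [0,[-0.14,0.8,0.13],0],
    [0,[-0.14,0.8,0.13],0],
    [0,[-0.14,0.8,0.13],0],
    [0,[-0.14,0.8,0.13],0],
    [0,[-0.14,0.8,0.13],0],
    [0,[-0.14,0.8,0.13],0],
    [0,[0,0,0],0],
    [0,[0,0,0],0],
  ],
)

```text
time_s: 4.65
tcp_pos: [0.6219, 0.2492, 0.1811]
eef_rot: [-180.0, -0.0, -177.6]
contact_force: [-0.2, -0.6, -0.6]
gripper_width: 0.0876
```

Run:
```python
from h import *; from plant import get_state,viewer
s=get_state();c=viewer.capture("wrist");togo(s,[.6233,.315,.0412],182.6)
R=Ro.from_euler("xyz",s["eef_rot"],degrees=True).as_matrix()
M=c["mount"];Rc=R@M[:3,:3];tc=R@M[:3,3]+s["tcp_pos"]
c["R"]=Rc.T;c["t"]=-Rc.T@tc
pickle.dump(c,open("wrist1.pkl","wb"))
im=c["frame"].copy();cv2.imwrite("pics/w1raw.png",im)
p=[.6224,.335,.06,92.56]
for P in BODY+CAP:
    h=cv2.convexHull(proj(c,T(p,P)).astype(np.float32));cv2.polylines(im,[np.int32(np.round(h))],True,(0,255,0),1)
cv2.imwrite("pics/w1.png",im)
```

```text
t 4.65 tcp [0.6219 0.2492 0.1811] rot [-1.7997e+02 -5.0000e-02 -1.7759e+02] F [-0.2 -0.6 -0.6] w 0.0876
units tool: [-0.086  1.316  2.798] turn -0.031
```

View pics/w1.png

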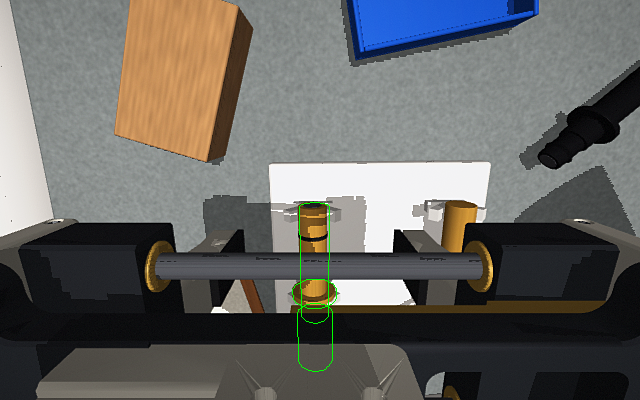

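The wrist view shows the capped cartridge with its tail at (314,205) and its flange at (315,292). The model overlay fits within 1–2 px at 60 mm axis height. I'll descend and grip at x=-20.

Call:
apply_moves(
  plan=[
    [0,[-0.09,0.66,0],0],
    [0,[0,0.66,0],0],
    [0,[0,0,0.6],0],
    [0,[0,0,0.6],0],
    [0,[0,0,0.6],0],
    [0,[0,0,0.5],0],
    [0,[0,0,0.3],0],
    [0,[0,0,0.2],0],
    [0,[0,0,0],0],
    [0,[0,0,0],0],
  ],
)

```text
time_s: 5.95
tcp_pos: [0.6245, 0.3158, 0.0426]
eef_rot: [180.0, 0.1, -177.6]
contact_force: [0.5, 0.5, 1.1]
gripper_width: 0.0875
```

Run:
```python
from h import *; from plant import get_state,viewer
s=get_state();togo(s,[.6233,.315,.0412],182.6)
c=viewer.capture("wrist");cv2.imwrite("pics/w2.png",c["frame"])
```

```text
t 5.95 tcp [0.6245 0.3158 0.0426] rot [ 1.7996e+02  7.0000e-02 -1.7760e+02] F [0.5 0.5 1.1] w 0.0875
units tool: [ 0.025 -0.015  0.028] turn -0.034
```

View pics/w2.png

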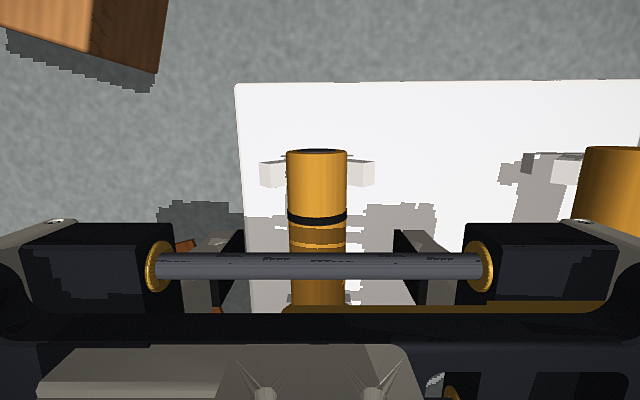

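The cartridge tail is centred between the fingers (cols 287–347, mid 317). I'll close the gripper.

Call:
apply_moves(
  plan=[
    [255,[0,0,0.03],0],
    [255,[0,0,0],0],
    [255,[0,0,0],0],
    [255,[0,0,0],0],
    [255,[0,0,0],0],
    [255,[0,0,0],0],
    [255,[0,0,0],0],
    [255,[0,0,0],0],
  ],
  squeeze=50,
)

```text
time_s: 7.0
tcp_pos: [0.6249, 0.3158, 0.0404]
eef_rot: [180.0, 0.1, -177.6]
contact_force: [5.4, -0.2, -0.3]
gripper_width: 0.0291
```

Call:
apply_moves(
  plan=[
    [255,[0,0,-0.2],0],
    [255,[0,0,-0.3],0],
    [255,[0,0,-0.4],0],
    [255,[0,0,-0.5],0],
    [255,[0,0,-0.5],0],
    [255,[0,0,-0.3],0],
    [255,[0,0,0],0],
  ],
)

```text
time_s: 7.88
tcp_pos: [0.6242, 0.3159, 0.1515]
eef_rot: [179.9, 0.1, -177.6]
contact_force: [0.2, 0.4, -5.1]
gripper_width: 0.0288
```

Run:
```python
from h import *; from plant import get_state,viewer
s=get_state();print(s["moment"].round(2))
# target above cradle: cart origin at cradle + .0, grip 20.? behind
for n in("wrist","scene"):
    c=viewer.capture(n);cv2.imwrite(f"pics/{n}3.png",c["frame"]);pickle.dump(c,open(n+"3.pkl","wb"))
im=cv2.resize(cv2.imread("pics/scene3.png")[100:260,340:540],None,fx=4,fy=4,interpolation=cv2.INTER_CUBIC);cv2.imwrite("pics/scene3c.png",im)
a=np.radians(94.9);u=np.array([np.cos(a),np.sin(a)])
tgt=np.array([.5949,-.3225])-0.0195*u
togo(s,[*tgt,.15],184.9);print(tgt)
```

```text
[-0.06  0.08 -0.  ]
t 7.88 tcp [0.6242 0.3159 0.1515] rot [ 1.7992e+02  9.0000e-02 -1.7761e+02] F [ 0.2  0.4 -5.1] w 0.0288
units tool: [ 1.1010e+00 -1.3122e+01  9.0000e-03] turn -0.418
[ 0.59656563 -0.34192873]
```

View pics/scene3c.png

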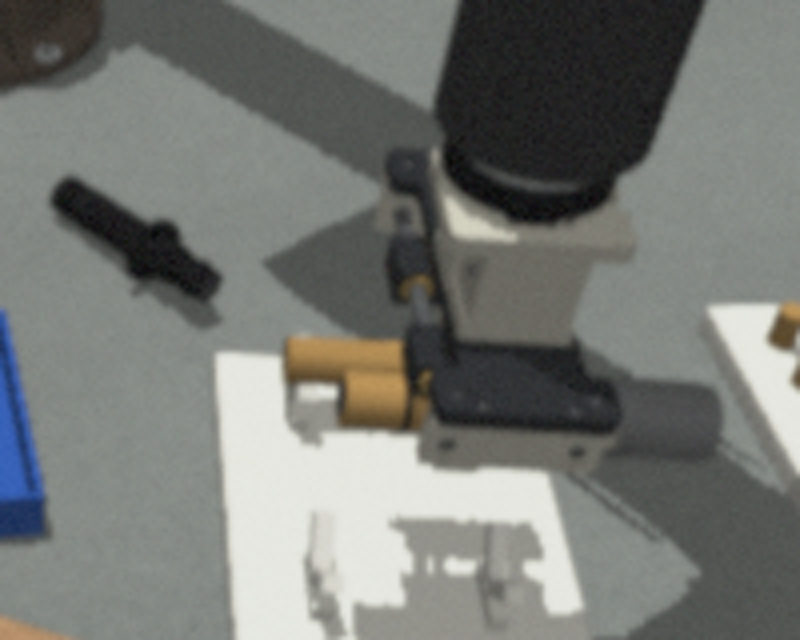

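View pics/wrist3.png

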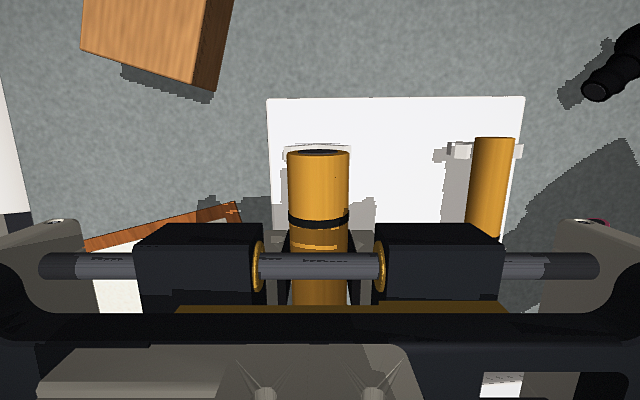

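Call:
apply_moves(
  plan=[
    [255,[0.06,-0.3,0],-0.42],
    [255,[0.06,-0.6,0],0],
    [255,[0.06,-0.8,0],0],
    [255,[0.06,-0.8,0],0],
    [255,[0.06,-0.8,0],0],
    [255,[0.06,-0.8,0],0],
    [255,[0.06,-0.8,0],0],
    [255,[0.06,-0.8,0],0],
    [255,[0.06,-0.8,0],0],
    [255,[0.06,-0.8,0],0],
    [255,[0.06,-0.8,0],0],
    [255,[0.06,-0.8,0],0],
  ],
)

```text
time_s: 9.48
tcp_pos: [0.6243, -0.1331, 0.1493]
eef_rot: [180.0, -0.1, -175.2]
contact_force: [0.9, 0.5, -4.6]
gripper_width: 0.0286
```

Call:
apply_moves(
  plan=[
    [255,[0,-0.8,0],0],
    [255,[0,-0.8,0],0],
    [255,[0,-0.6,0],0],
    [255,[0,-0.3,0],0],
    [255,[0,0,0],0],
    [255,[0,0,0],0],
  ],
)

```text
time_s: 10.22
tcp_pos: [0.6358, -0.255, 0.1497]
eef_rot: [180.0, -0.0, -175.1]
contact_force: [-0.3, 0.9, -4.3]
gripper_width: 0.0287
```

Run:
```python
from h import *; from plant import get_state,viewer
s=get_state()
togo(s,[.5966,-.3419,.15],184.9)
R=Ro.from_euler("xyz",s["eef_rot"],degrees=True).as_matrix()
c=viewer.capture("wrist")
M=c["mount"];Rc=R@M[:3,:3];tc=R@M[:3,3]+s["tcp_pos"]
c["R"]=Rc.T;c["t"]=-Rc.T@tc
pickle.dump(c,open("wrist4.pkl","wb"));im=c["frame"].copy()
p=[.5949,-.3225,0,94.9]
for x0,x1 in((-69,-57),(6,14),(31,38)):
    P=np.array([[x,y,60] for x,y in((x0,-32.5),(x1,-32.5),(x1,32.5),(x0,32.5))])/1000
    cv2.polylines(im,[np.int32(np.round(proj(c,T(p,P))))],True,(0,255,0),1)
cv2.imwrite("pics/w4.png",im)
c=viewer.capture("scene");cv2.imwrite("pics/s4.png",cv2.resize(c["frame"][90:260,80:280],None,fx=4,fy=4,interpolation=cv2.INTER_CUBIC))
```

```text
t 10.22 tcp [ 0.6358 -0.255   0.1497] rot [ 1.7998e+02 -3.0000e-02 -1.7510e+02] F [-0.3  0.9 -4.3] w 0.0287
units tool: [ 0.929 -1.666 -0.006] turn 0.0
```

View pics/w4.png

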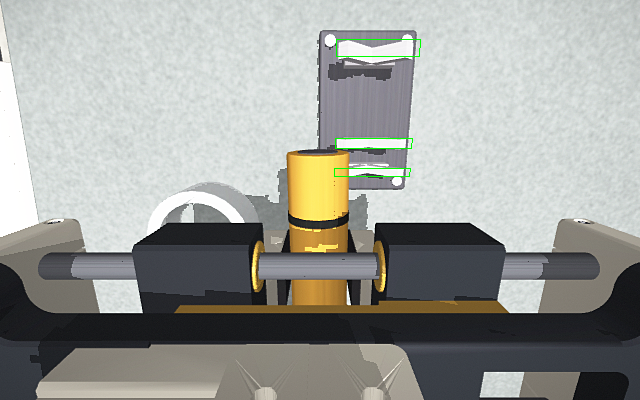

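View pics/s4.png

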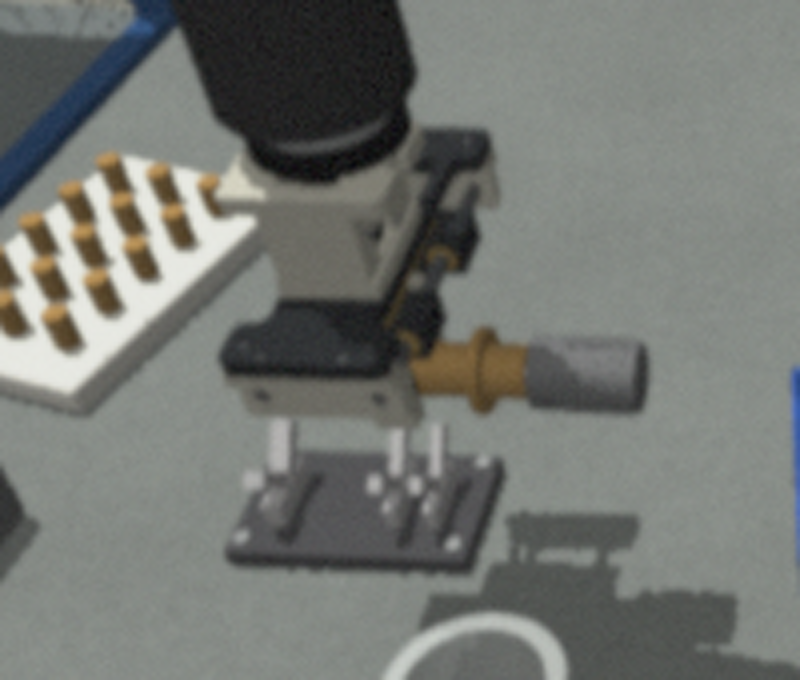

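Run:
```python
from h import *
c=load("wrist4");a=cv2.imread("pics/w4.png")[25:200,300:430];b=c["frame"][25:200,300:430]
cv2.imwrite("pics/w4c.png",cv2.resize(np.hstack([b,a]),None,fx=3,fy=3,interpolation=cv2.INTER_CUBIC))
```

```text
(no output)
```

View pics/w4c.png

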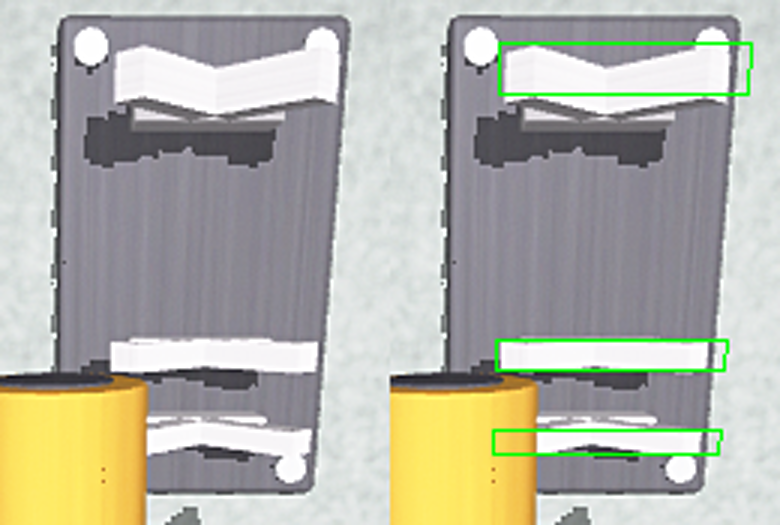

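Call:
apply_moves(
  plan=[
    [255,[0.3,0,0],0],
    [255,[0.4,0,0],0],
    [255,[0.21,0,0],0],
    [255,[0,0,0],0],
    [255,[0,0,0],0],
  ],
)

```text
time_s: 10.95
tcp_pos: [0.5915, -0.2592, 0.1504]
eef_rot: [-180.0, 0.1, -175.1]
contact_force: [-0.2, 0.1, -4.7]
gripper_width: 0.029
```

```bash
cat >> h.py <<'E'
def wcap(name):
    from plant import get_state,viewer
    s=get_state();c=viewer.capture("wrist")
    R=Ro.from_euler("xyz",s["eef_rot"],degrees=True).as_matrix()
    M=c["mount"];Rc=R@M[:3,:3];tc=R@M[:3,3]+s["tcp_pos"]
    c["R"]=Rc.T;c["t"]=-Rc.T@tc
    pickle.dump(c,open(name+".pkl","wb"));return s,c
E
python3 - <<'E'
from h import *
s,c=wcap("wrist5")
togo(s,[.5966,-.3419,.15],184.9)
cv2.imwrite("pics/w5.png",cv2.resize(c["frame"][20:215,230:410],None,fx=4,fy=4,interpolation=cv2.INTER_CUBIC)[:600])
E
```

```text
t 10.95 tcp [ 0.5915 -0.2592  0.1504] rot [-1.7998e+02  5.0000e-02 -1.7508e+02] F [-0.2  0.1 -4.7] w 0.029
units tool: [ 0.039 -1.656  0.009] turn 0.004
```

View pics/w5.png

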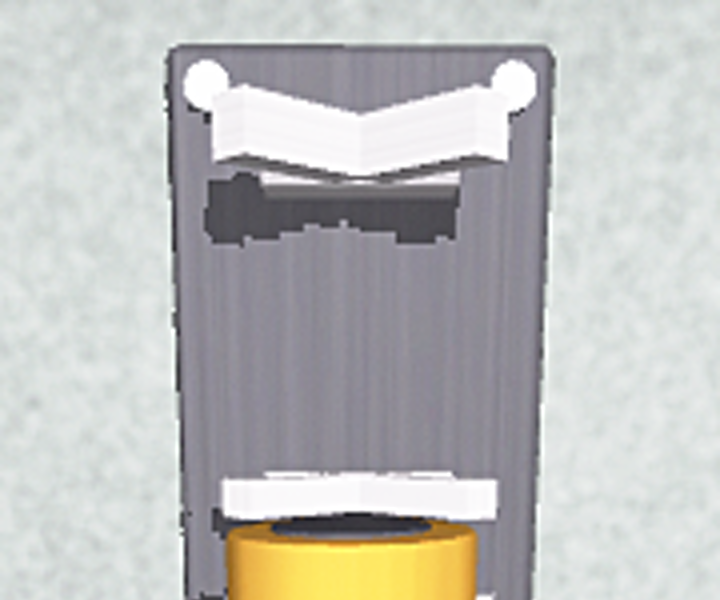

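Run:
```python
from h import *
c=load("wrist5"); tcp=np.array([.5915,-.2592,.1504])
a=np.radians(94.9);u=np.array([np.cos(a),np.sin(a)])
for d in(.017,.019,.021,.023):
    o=tcp[:2]+d*u; p=[*o,tcp[2]+.0188,94.9]
    h=proj(c,T(p,BODY[0])); print(d,h.min(0).round(1),h[:,0].max().round(1))
# cradle rows for middle saddle/rear under fit
p=[.5949,-.3225,0,94.9]
for x in(-69,-57,6,14): print(x,proj(c,T(p,np.array([[x,-30,60],[x,30,60]])/1000)).round(1).tolist())
```

```text
0.017 [286.5 146.1] 349.9
0.019 [286.6 149.9] 349.8
0.021 [286.7 153.7] 349.6
0.023 [286.9 157.5] 349.5
-69 [[282.4, 39.8], [359.7, 39.9]]
-57 [[282.9, 56.7], [359.1, 56.8]]
6 [[285.2, 138.5], [356.3, 138.6]]
14 [[285.4, 148.2], [356.0, 148.2]]
```

Call:
apply_moves(
  plan=[
    [255,[0.035,-0.4,0],0],
    [255,[0,-0.6,0],0],
    [255,[0,-0.4,0],0],
    [255,[0,-0.21,0.2],0],
    [255,[0,0,0.5],0],
    [255,[0,0,0.5],0],
    [255,[0,0,0.3],0],
    [255,[0,0,0],0],
    [255,[0,0,0],0],
  ],
)

```text
time_s: 12.12
tcp_pos: [0.5968, -0.3398, 0.0759]
eef_rot: [-180.0, 0.1, -175.1]
contact_force: [0.4, 0.3, -3.6]
gripper_width: 0.0289
```

Run:
```python
from h import *
from plant import viewer
s,c=wcap("wrist6")
togo(s,[.5966,-.3398,.0412],184.9)
cv2.imwrite("pics/w6.png",cv2.resize(c["frame"][70:220,220:420],None,fx=3.5,fy=3.5,interpolation=cv2.INTER_CUBIC))
f=viewer.capture("scene")["frame"];cv2.imwrite("pics/s6.png",cv2.resize(f[130:250,110:250],None,fx=5,fy=5,interpolation=cv2.INTER_CUBIC))
```

```text
t 12.12 tcp [ 0.5968 -0.3398  0.0759] rot [-1.7996e+02  6.0000e-02 -1.7506e+02] F [ 0.4  0.3 -3.6] w 0.0289
units tool: [0.004 0.001 0.695] turn 0.006
```

View pics/s6.png

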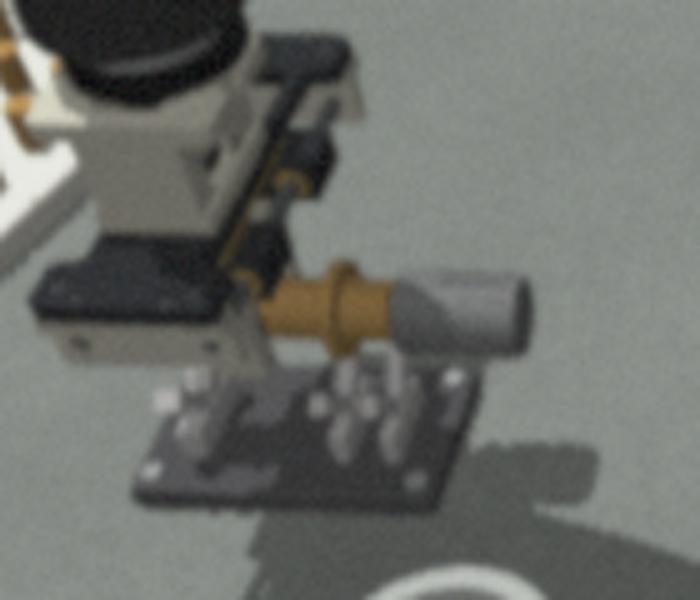

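View pics/w6.png

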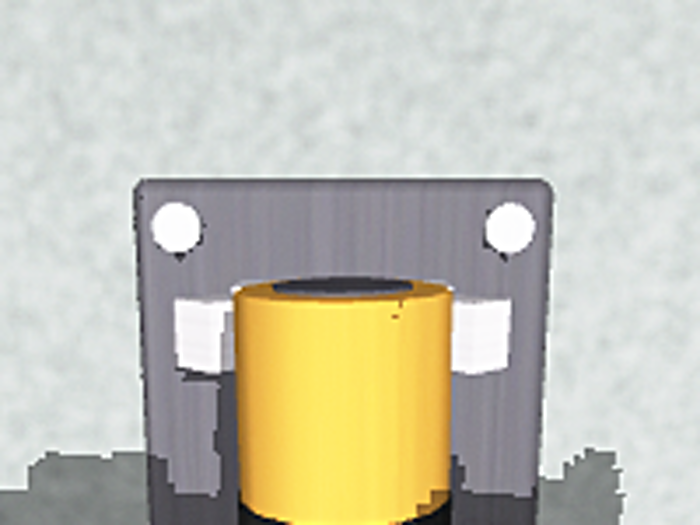

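In the wrist crop the tail is centred between the saddle ends (343 against 343.5). In the scene crop the flange is above the slot. I'll lower it slowly.

Call:
apply_moves(
  plan=[
    [255,[0,0,0.2],0],
    [255,[0,0,0.2],0],
    [255,[0,0,0.12],0],
    [255,[0,0,0.08],0],
    [255,[0,0,0.04],0],
    [255,[0,0,0.02],0],
    [255,[0,0,0],0],
  ],
)

```text
time_s: 13.1
tcp_pos: [0.5965, -0.3398, 0.0425]
eef_rot: [-180.0, 0.1, -175.1]
contact_force: [0.3, 0.5, -3.7]
gripper_width: 0.0287
```

Run:
```python
from h import *
from plant import viewer
s,c=wcap("wrist7")
togo(s,[.5966,-.3398,.0412],184.9)
cv2.imwrite("pics/w7.png",cv2.resize(c["frame"][70:220,220:420],None,fx=3.5,fy=3.5,interpolation=cv2.INTER_CUBIC))
f=viewer.capture("scene")["frame"];cv2.imwrite("pics/s7.png",cv2.resize(f[150:250,120:250],None,fx=6,fy=6,interpolation=cv2.INTER_CUBIC))
```

```text
t 13.1 tcp [ 0.5965 -0.3398  0.0425] rot [-1.7998e+02  5.0000e-02 -1.7509e+02] F [ 0.3  0.5 -3.7] w 0.0287
units tool: [-0.003 -0.001  0.026] turn 0.002
```

View pics/s7.png

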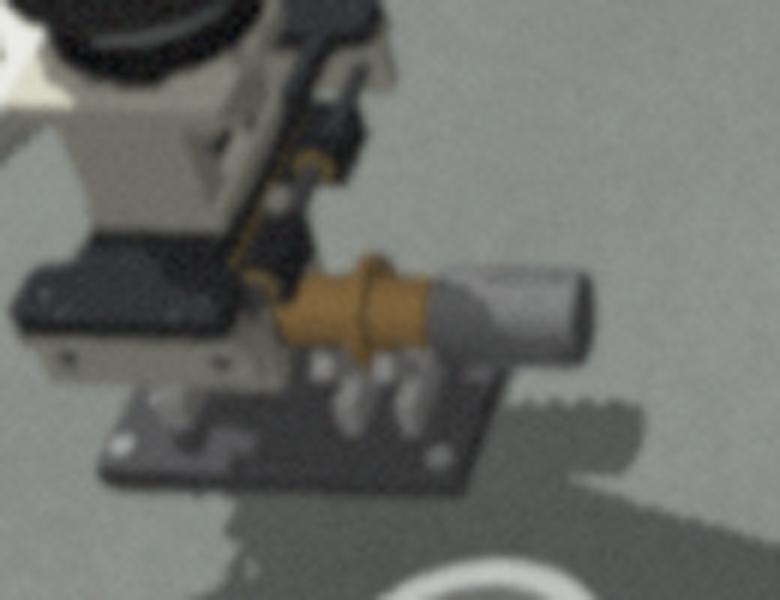

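Call:
apply_moves(
  plan=[
    [255,[0,0,0.02],0],
    [255,[0,0,0.02],0],
    [255,[0,0,0],0],
  ],
)

```text
time_s: 13.58
tcp_pos: [0.597, -0.3399, 0.0408]
eef_rot: [-179.9, 0.1, -175.1]
contact_force: [3.0, -0.7, 1.7]
gripper_width: 0.0291
```

The contact force has reversed, so the cartridge is resting in the cradle. I'll release and rise.

Call:
apply_moves(
  plan=[
    [180,[0,0,0],0],
    [140,[0,0,0],0],
    [90,[0,0,0],0],
    [90,[0,0,0],0],
    [90,[0,0,0],0],
    [60,[0,0,-0.5],0],
    [60,[0,0,-0.8],0],
    [60,[0,0,-0.8],0],
    [0,[0,0,0],0],
    [0,[0,0,0],0],
  ],
  squeeze=30,
)

```text
time_s: 14.82
tcp_pos: [0.5956, -0.3394, 0.1448]
eef_rot: [180.0, -0.0, -175.1]
contact_force: [0.1, -0.0, -0.3]
gripper_width: 0.0819
```

Run:
```python
from h import *
from plant import viewer
s,c=wcap("wrist8")
a=np.radians(94.9);u=np.array([np.cos(a),np.sin(a)])
o=np.array([.5949,-.3212]);g=o+.084*u
togo(s,[*g,.15],184.9);togo(s,[*g,.0412],184.9)
f=viewer.capture("scene")["frame"];cv2.imwrite("pics/s8.png",cv2.resize(f[150:250,120:250],None,fx=6,fy=6,interpolation=cv2.INTER_CUBIC))
c=viewer.capture("top");pickle.dump(c,open("top8.pkl","wb"));cv2.imwrite("pics/t8.png",cv2.resize(c["frame"][130:230,390:520],None,fx=6,fy=6,interpolation=cv2.INTER_CUBIC))
```

```text
t 14.82 tcp [ 0.5956 -0.3394  0.1448] rot [ 1.7997e+02 -1.0000e-02 -1.7511e+02] F [ 0.1 -0.  -0.3] w 0.0819
units tool: [-0.016  2.044 -0.103] turn -0.001
t 14.82 tcp [ 0.5956 -0.3394  0.1448] rot [ 1.7997e+02 -1.0000e-02 -1.7511e+02] F [ 0.1 -0.  -0.3] w 0.0819
units tool: [-0.016  2.043  2.073] turn -0.001
```

View pics/s8.png

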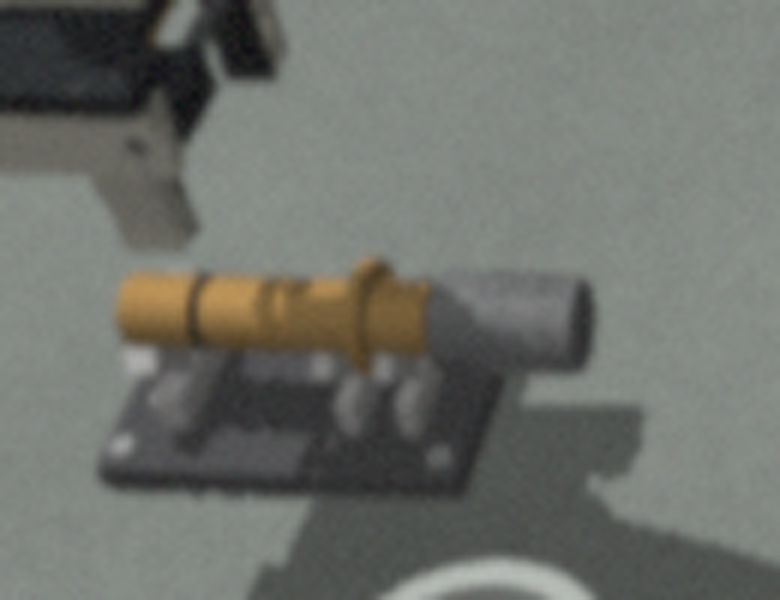

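View pics/t8.png

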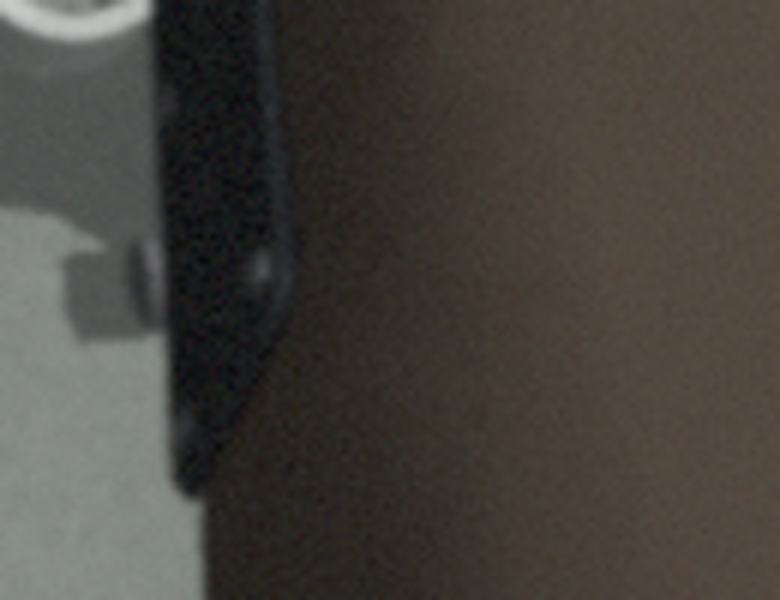

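The scene crop shows the cartridge lying level, with its flange at (365,350) between the two close saddle tops at (325,365) and (385,368). Next I'll move over the cap.

Call:
apply_moves(
  plan=[
    [0,[0,0.5,0],0],
    [0,[0,0.7,0],0],
    [0,[0,0.6,0],0],
    [0,[0,0.28,0],0],
    [0,[0,0,0],0],
    [0,[0,0,0],0],
  ],
)

```text
time_s: 15.72
tcp_pos: [0.5872, -0.2363, 0.1449]
eef_rot: [-180.0, -0.0, -175.1]
contact_force: [-0.1, 0.5, -0.2]
gripper_width: 0.0879
```

Run:
```python
from h import *
s,c=wcap("wrist9")
a=np.radians(94.9);u=np.array([np.cos(a),np.sin(a)])
o=np.array([.5949,-.3212]);g=o+.086*u
togo(s,[*g,.0412],184.9)
im=cv2.resize(c["frame"],None,fx=3,fy=3,interpolation=cv2.INTER_CUBIC);b=im.copy()
for P in BODY+CAP:
    h=cv2.convexHull(proj(c,T([*o,.06,94.9],P)).astype(np.float32));cv2.polylines(b,[np.int32(np.round(h*3+1))],True,(0,255,0),1)
cv2.imwrite("pics/w9.png",np.hstack([im[0:600,760:1160],b[0:600,760:1160]])[:, :800])
```

```text
t 15.72 tcp [ 0.5872 -0.2363  0.1449] rot [-1.8000e+02 -1.0000e-02 -1.7509e+02] F [-0.1  0.5 -0.2] w 0.0879
units tool: [-0.01   0.015  2.074] turn 0.002
```

View pics/w9.png

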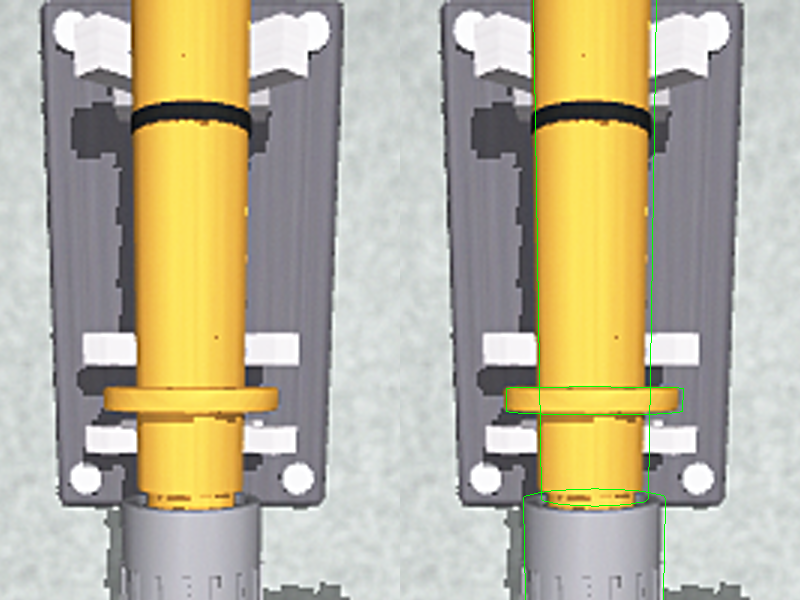

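The flange (row 400) sits midway in the slot between the saddles (rows 362 and 428). I'll descend on the cap and grip it with moderate force.

Call:
apply_moves(
  plan=[
    [0,[-0.02,0.01,0.4],0],
    [0,[0,0,0.6],0],
    [0,[0,0,0.5],0],
    [0,[0,0,0.35],0],
    [0,[0,0,0.2],0],
    [0,[0,0,0.03],0],
    [0,[0,0,0],0],
    [0,[0,0,0],0],
  ],
)

```text
time_s: 16.77
tcp_pos: [0.5886, -0.2355, 0.0419]
eef_rot: [-180.0, 0.1, -175.1]
contact_force: [-0.8, -0.5, -0.5]
gripper_width: 0.0879
```

Call:
apply_moves(
  plan=[
    [255,[0,0,0],0],
    [255,[0,0,0],0],
    [255,[0,0,0],0],
    [255,[0,0,0],0],
    [255,[0,0,0],0],
    [255,[0,0,0],0],
    [255,[0,0,0],0],
  ],
  squeeze=40,
)

```text
time_s: 17.65
tcp_pos: [0.5882, -0.2354, 0.0411]
eef_rot: [-180.0, 0.0, -175.1]
contact_force: [1.2, 0.0, 0.4]
gripper_width: 0.0392
```

Call:
apply_moves(
  plan=[
    [255,[0,0.04,0],0],
    [255,[0,0.06,0],0],
    [255,[0,0.08,0],0],
    [255,[0,0.08,0],0],
    [255,[0,0.08,0],0],
    [255,[0,0.1,0],0],
    [255,[0,0.1,0],0],
    [255,[0,0.1,0],0],
    [255,[0,0.1,0],0],
    [255,[0,0.1,0],0],
    [255,[0,0.1,0],0],
    [255,[0,0.1,0],0],
  ],
)

```text
time_s: 19.15
tcp_pos: [0.5836, -0.1833, 0.0411]
eef_rot: [180.0, 0.0, -175.1]
contact_force: [1.0, -0.4, -0.6]
gripper_width: 0.0393
```

Run:
```python
from h import *
from plant import viewer
s,c=wcap("wrist10");togo(s,[.587,-.1,.15],184.9)
a=c["frame"]
f=viewer.capture("scene")["frame"];cv2.imwrite("pics/s10.png",cv2.resize(f[140:250,120:270],None,fx=5,fy=5,interpolation=cv2.INTER_CUBIC))
cv2.imwrite("pics/w10.png",a)
```

```text
t 19.15 tcp [ 0.5836 -0.1833  0.0411] rot [ 180.      0.   -175.09] F [ 1.  -0.4 -0.6] w 0.0393
units tool: [-0.21   1.654 -2.179] turn 0.001
```

View pics/s10.png

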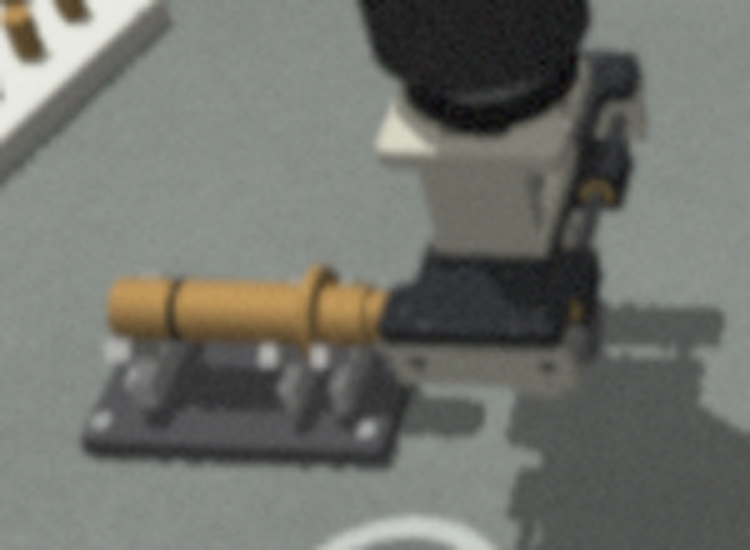

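View pics/w10.png

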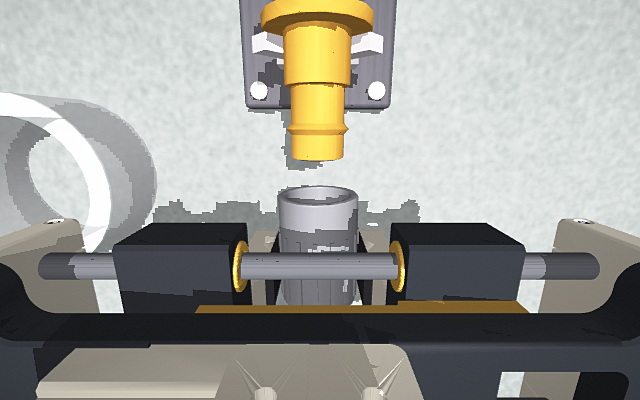

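The cap is clear of the nose (wrist: nose tip at (318,160), cap mouth at (317,195)). The cartridge is still lying in the cradle. Next is the bin.

Run:
```python
from h import *
from plant import get_state
c=load("top0");P=np.array([ray(c,u,.035) for u in((283,188),(347,170),(367,230),(302,249))]);print(P.round(3),P.mean(0))
c=load("scene0");Q=np.array([ray(c,u,.035) for u in((278,183),(346,179),(350,231),(280,236))]);print(Q.round(3),Q.mean(0))
m=(P.mean(0)+Q.mean(0))/2
s=get_state();togo(s,[m[0],m[1]+.007,.13]);togo(s,[m[0],m[1]+.007,.0095])
```

```text
[[ 0.581  0.112  0.035]
 [ 0.619 -0.053  0.035]
 [ 0.462 -0.091  0.035]
 [ 0.425  0.072  0.035]] [0.52176066 0.01017263 0.035     ]
[[ 0.47  -0.089  0.035]
 [ 0.432  0.086  0.035]
 [ 0.613  0.111  0.035]
 [ 0.648 -0.047  0.035]] [0.5408017  0.01534145 0.035     ]
t 19.25 tcp [ 0.5836 -0.1832  0.0411] rot [ 180.     -0.   -175.07] F [-0.3 -0.3 -0.8] w 0.0397
units tool: [ 0.693  4.133 -1.778] turn None
t 19.25 tcp [ 0.5836 -0.1832  0.0411] rot [ 180.     -0.   -175.07] F [-0.3 -0.3 -0.8] w 0.0397
units tool: [0.693 4.133 0.632] turn None
```

Call:
apply_moves(
  plan=[
    [255,[0,0.3,-0.3],0],
    [255,[0,0.3,-0.7],0],
    [255,[0.1,0.5,-0.78],0],
    [255,[0.15,0.7,0],0],
    [255,[0.15,0.7,0],0],
    [255,[0.15,0.7,0],0],
    [255,[0.15,0.6,0],0],
    [255,[0.12,0.33,0],0],
    [255,[0,0,0],0],
    [255,[0,0,0],0],
  ],
)

```text
time_s: 20.5
tcp_pos: [0.5253, 0.0184, 0.1304]
eef_rot: [180.0, 0.0, -175.1]
contact_force: [0.3, 0.0, -0.2]
gripper_width: 0.0397
```

Run:
```python
from h import *
from plant import viewer
s,c=wcap("wrist11");togo(s,[.525,.018,.0095],184.9)
cv2.imwrite("pics/w11.png",c["frame"])
f=viewer.capture("scene")["frame"];cv2.imwrite("pics/s11.png",cv2.resize(f[90:260,210:400],None,fx=3.5,fy=3.5,interpolation=cv2.INTER_CUBIC))
```

```text
t 20.5 tcp [0.5253 0.0184 0.1304] rot [ 1.8000e+02  3.0000e-02 -1.7508e+02] F [ 0.3  0.  -0.2] w 0.0397
units tool: [ 0.008 -0.007  2.418] turn 0.003
```

View pics/w11.png

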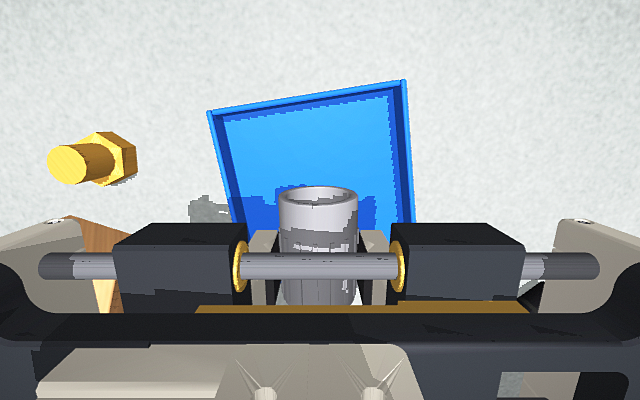

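View pics/s11.png

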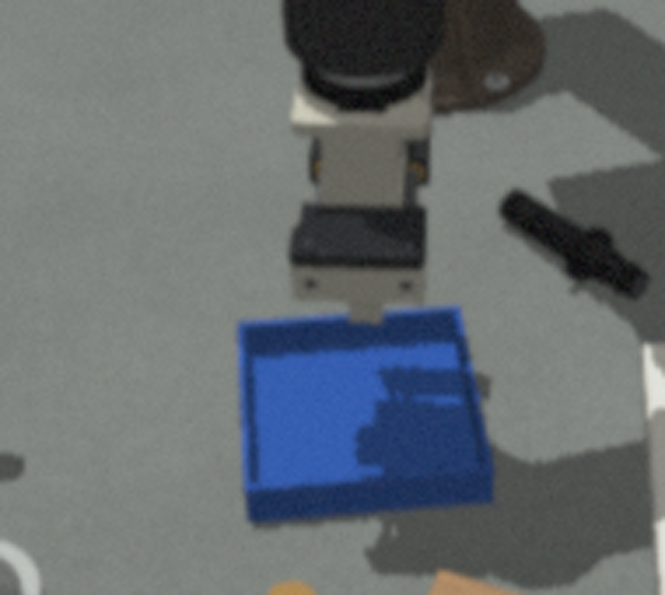

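Call:
apply_moves(
  plan=[
    [255,[0,0,0.4],0],
    [255,[0,0,0.6],0],
    [255,[0,0,0.6],0],
    [255,[0,0,0.4],0],
    [255,[0,0,0.25],0],
    [255,[0,0,0.1],0],
    [255,[0,0,0.04],0],
    [255,[0,0,0],0],
  ],
)

```text
time_s: 21.6
tcp_pos: [0.5255, 0.0187, 0.011]
eef_rot: [180.0, 0.0, -175.1]
contact_force: [0.9, -0.1, -0.1]
gripper_width: 0.0396
```

Call:
apply_moves(
  plan=[
    [255,[0,0,0.06],0],
    [255,[0,0,0],0],
    [150,[0,0,0],0],
    [110,[0,0,0],0],
    [80,[0,0,0],0],
    [80,[0,0,0],0],
    [80,[0,0,0],0],
    [80,[0,0,0],0],
    [80,[0,0,-0.4],0],
    [80,[0,0,-0.8],0],
    [80,[0,0,-0.8],0],
    [80,[0,0,-0.8],0],
  ],
)

```text
time_s: 23.1
tcp_pos: [0.5249, 0.0185, 0.1489]
eef_rot: [-180.0, -0.0, -175.1]
contact_force: [0.9, 1.2, -0.4]
gripper_width: 0.0598
```

Call:
apply_moves(
  plan=[
    [80,[0,0,-0.6],0],
    [80,[0.3,-0.7,-0.2],0],
    [80,[0.3,-0.7,0],0],
    [80,[0,-0.7,0],0],
    [80,[0,0,0],0],
    [80,[0,0,0],0],
  ],
)

```text
time_s: 23.85
tcp_pos: [0.5041, -0.0886, 0.1875]
eef_rot: [180.0, -0.0, -175.1]
contact_force: [0.5, 0.0, 0.3]
gripper_width: 0.0607
```

Run:
```python
from h import *
from plant import viewer,get_state
s=get_state();togo(s,[.525,.018,.01])
for n in("scene","top"):
    c=viewer.capture(n);cv2.imwrite(f"pics/{n}12.png",c["frame"])
f=cv2.imread("pics/scene12.png");cv2.imwrite("pics/s12c.png",cv2.resize(f[150:260,110:380],None,fx=2.9,fy=2.9,interpolation=cv2.INTER_CUBIC))
```

```text
t 23.85 tcp [ 0.5041 -0.0886  0.1875] rot [ 1.7999e+02 -1.0000e-02 -1.7514e+02] F [0.5 0.  0.3] w 0.0607
units tool: [-0.598  2.089  3.55 ] turn None
```

View pics/scene12.png

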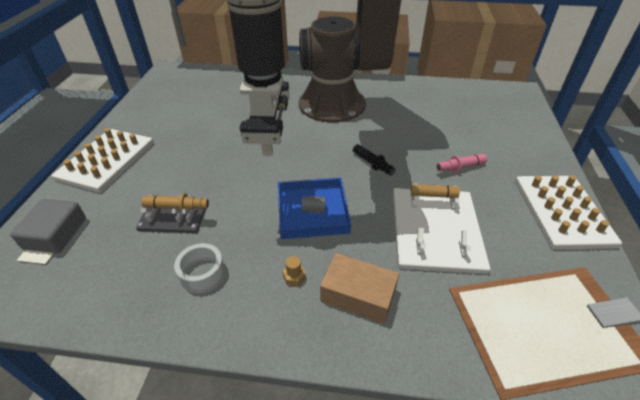

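View pics/s12c.png

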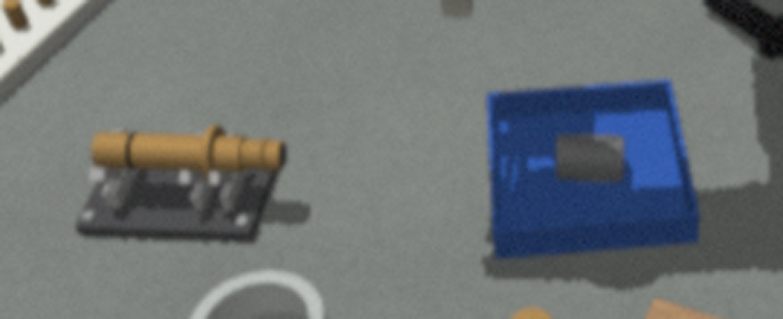

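View pics/top12.png

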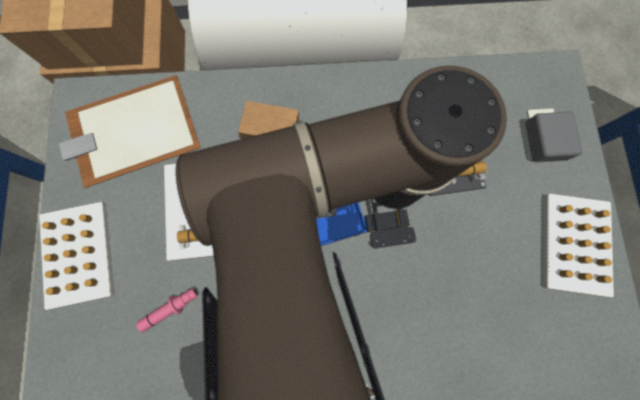

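The scene view shows the cap lying in the bin at (313,204), and the bush, bystanders and look-alikes unmoved. I'll run one quick check on whether the flange is still in the slot after the pull.

Run:
```python
from h import *
c=load("scene0");f=cv2.imread("pics/scene12.png");k=8
im=cv2.resize(f,None,fx=k,fy=k,interpolation=cv2.INTER_CUBIC);b=im.copy()
for P in [cyl(-75,48,30),cyl(20,26,48),cyl(48,80,25)]:
    h=cv2.convexHull(proj(c,T([.5949,-.3212,.06,94.9],P)).astype(np.float32));cv2.polylines(b,[np.int32((h+.5)*k)],True,(0,255,0),1)
y,x=185*k,130*k;cv2.imwrite("pics/s13.png",np.vstack([im[y:y+300,x:x+700],b[y:y+300,x:x+700]]))
```

```text
(no output)
```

View pics/s13.png

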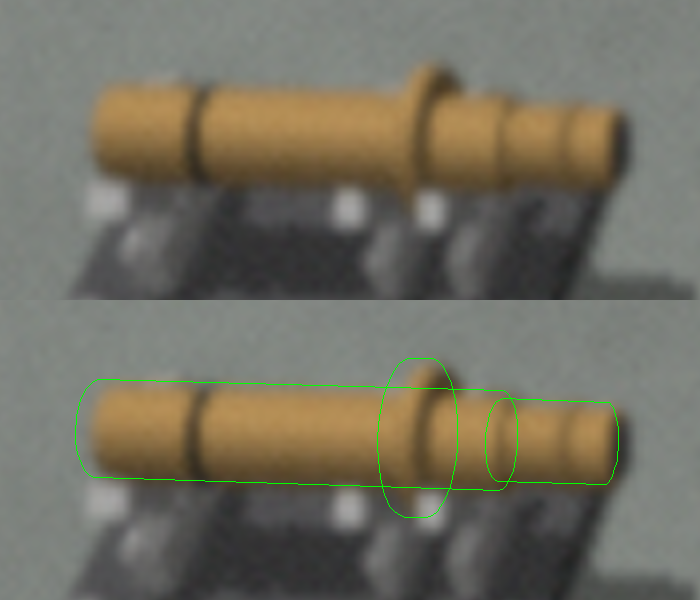

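```bash
python3 -c "
from plant import close_job,get_state
print(get_state()['time_s']);print(close_job())"
```

```text
23.95
the job is handed in; nothing more can be done
None
```

The job is done and handed in at about 24 s, well inside the 48 s limit. I laid the capped cartridge in the cradle with its flange in the slot and let go. I then pulled the cap straight off along the axis and put it in the blue bin.

**Last checks:** In the final pictures:
- The cartridge lies level in the cradle, bare nose outward.
- The cap lies inside the bin.
- The bush is still in the tray, and the other things look unmoved.
- The gripper is clear of everything, about 0.19 m up.

**What differed:**
- **Flange position:** it was centred in the slot before the pull. The pull slid the cartridge forward, by eye no more than the 5 mm of play, so the flange is now still in the slot but close to or against the front saddle.
- **Cradle model:** the dark base came out about 12 mm off the cradle's origin, and the saddles looked about 59 mm wide rather than 65 mm. I positioned from the saddles as seen.

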